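# Seat a test tile under the glaze reader

## Task

Pick up the long painted test tile and lay it flat, painted face up, on the open end of the glaze reader's bed, then push it lengthwise under the low reading head, past the sprung shoe, until it is fully home against the end stop. Press it on the stop gently for about a second, with some 12 N more than the tile drags, to bed it, then let go and leave it there. The tile chips if pressed on the stop with more than 20 N or struck; do not push on the reading head or move the other things on the bench.

Things in the scene. Friction and masses are not known exactly. Their poses are not given: they have to be found in the camera images.
- tile_center (a point): centre (half-way up) of the loose long test tile: ceramic, cream with painted bands on its top, 160 mm long (its x axis), 56 mm wide (y), 14 mm thick (z up), 0.2 to 0.45 kg. It starts flat on the bench, painted face up. Either end may go first. It chips if pressed on the stop with more than 20 N, or struck.
- reader: glaze reader, fixed. Origin on the bench under the middle of the reading head; z up, x = the way tiles are pushed through. Its aluminium bed has its top at z = 12 mm, from x = -210 to +120, y = -65 to +65 mm. The head, a white block on a gantry, spans x = -20 to +20 mm and the bed's width; its flat underside is 18 mm above the bed, its top z = 140 mm. Tiles are laid on the open bed at x below -76 mm
- reader_mouth (a point): where the straight part of the guides begins, on the bed's top and centre line, 46 mm before the middle of the head; axes as the reader. Two steel guides, 12 mm above the bed, inner faces at y = -30 and +30 mm, run from here to x = +115 mm of the reader; before this point they flare out over 30 mm to y = -40 and +40 mm
- shoe_face (a point): a black sprung shoe, hidden under the head: it stands 6 mm into the channel from the +y guide, with a sloping lead-in from x = -35 to -5 mm of the reader, and bears the tile over to the -y guide. It yields sideways at 2 to 3 N. Shoe and bed together drag on the tile with some 2 to 8 N, unsteadily, differently each time, before the stop is reached
- pad (a joint): spring travel (m) of the end stop's dark rubber pad, 46 mm wide, 15 mm tall: 0 until the tile bears on it, then 1 mm for every 4 N (2 mm at 8 N, 5 mm at 20 N, hard at 6 mm). The stop, a steel block behind the head between the guides, is clamped anew each time: the pad's free face is square to the reader's x axis, anywhere 25 to 69 mm beyond the middle of the head; where, must be seen or felt
- pin (a joint): travel (m) of the thin brass feeler pin in the middle of the stop pad: 0 when free, when it stands 5 mm proud of the pad; the tile pushes it in (0.3 to 0.6 N); 0.005 = the tile's end is just on the pad's free face
- jug: bystander: black jug with a handle, 116 mm wide, 150 mm tall; origin at the centre of its underside. To be left alone
- small_jug: bystander: small black jug, 81 mm wide, 105 mm tall; origin at the centre of its underside. To be left alone
- brush_jar: bystander: black jar of brushes, 76 mm wide, jar 100 mm, brushes to 200 mm tall; origin at the centre of its underside. To be left alone
- slip_bowl: bystander: terracotta bowl, 100 mm wide, 40 mm tall; origin at the centre of its underside. To be left alone
- pigment_jar: bystander: small capped jar, 52 mm wide, 70 mm tall; origin at the centre of its underside. To be left alone
- glaze_bottle: bystander: white bottle, 60 mm wide, 150 mm tall; origin at the centre of its underside. To be left alone
- banding_weight: bystander: round dark steel weight, 56 mm wide, 30 mm tall; origin at the centre of its underside. To be left alone
- square_tile: bystander: square painted tile, 90 x 90 x 12 mm; origin at the centre of its underside. To be left alone. It and the long tile lie side by side, either one nearer the robot
- tile: the same long tile, at the centre of its underside
Not all that is in view belongs to the job. What is shaped like the tile but green, red or turquoise is not meant.

How it is judged (in metres and radians):
On the way, in this order (a step that is already met when the one before it is completed fails the run):
1. the tile lies flat and lined up on the reader's bed, short of the head (z of tile_center in the frame of reader between 0.0165 and 0.0215 m and angle between the x axis of tile_center and the x axis of reader, either way round below 0.2 rad and angle between tile_center's own z axis and vertical below 0.1 rad and x of tile_center in the frame of reader between -0.24 and -0.07 m and y of tile_center in the frame of reader between -0.02 and 0.02 m), for 0.1 s.
2. the tile is pressed on the end stop's pad with more than 6 N (pad in by 1.5 mm) for 0.4 s (x of tile_center in the frame of reader between -0.059 and -0.004 m and y of tile_center in the frame of reader between -0.005 and 0.005 m and z of tile_center in the frame of reader between 0.0165 and 0.0215 m and angle between the x axis of tile_center and the x axis of reader, either way round below 0.06 rad and angle between tile_center's own z axis and vertical below 0.06 rad and value of joint pad above 0.0015 m), for 0.4 s.
At the end, for the whole second after the job is handed in: The tile rests flat on the bed, painted face up, under the head: its leading end within 2.5 mm of the stop pad's free face or pressing it (feeler pin in by more than 2.5 mm), its middle within 5 mm of the bed's centre line, lengthwise within 0.06 rad of the reader's x axis, at rest and released (x of tile_center in the frame of reader between -0.059 and -0.004 m and y of tile_center in the frame of reader between -0.005 and 0.005 m and z of tile_center in the frame of reader between 0.0165 and 0.0215 m and angle between the x axis of tile_center and the x axis of reader, either way round below 0.06 rad and angle between tile_center's own z axis and vertical below 0.06 rad and linear speed of tile below 0.01 m/s and value of joint pin above 0.0025 m); the robot touches nothing.
It fails at once if the tile is pressed on the end stop with more than 21 N (pad in by 5.3 mm) (value of joint pad above 0.0053 m).
It fails at once if the tile is pressed or dropped on the reader with more than 40 N (contact force between tile and reader above 40 N).
It fails at once if the robot pushes on the reader with more than 15 N (contact force between the arm and reader above 15 N).
It fails at once if another thing on the bench is moved by more than 20 mm (distance of any of jug, small_jug, brush_jar, slip_bowl, pigment_jar, glaze_bottle, banding_weight, square_tile from where it was at the start of the episode above 0.02 m).
It also fails if it takes over 64 s, if anything falls off the work surface, if the arm or the gripper's body presses on something with over 40 N, if the wrist force passes 120 N, or if a joint passes its speed limit or range.

## Robot

A 7-joint arm with a two-finger parallel gripper is mounted at the origin on the work surface. World frame = base frame: x ahead of the robot, y to its left, z up, the work surface at z = 0. Lengths are in m, angles in degrees, forces in N, time in s.
With the tool pointing down it reaches from about 0.425 to 0.875 m from the base axis. Payload 4.7 kg.
Tool frame: the origin (TCP) lies at the very end of the fingers, on their centre line; the grasp point (between the pads) lies 19 mm behind it; z points along the fingers, y is the line along which they close (so a half turn about z gives the same grasp; the last joint's range is limited). The gripper opens to 87 mm and grips with 3 to 60 N. Pads are 19 mm wide; open, the fingers measure 117 mm over their backs; the gripper's body (75 mm by 190 mm) begins 51 mm behind the grasp point.
Start: joints at [74.032, 18.392, -4.016, 83.108, 1.295, 78.541, -3.26], TCP at [0.188, -0.622, 0.223] pointing down, gripper open.
Joint ranges: [-163.93, 163.93], [-17.29, 119.83], [-79.2, 71.16], [3.27, 140.29], [-89.18, 269.18], [5.43, 117.66], [-154.24, 154.24]. Speed limits (degrees/s): [147.25, 147.25, 180, 180, 180, 180, 180].

## Interface

Orientations are given as [roll, pitch, yaw] about the fixed x, y, z axes, in that order (R = Rz(yaw) Ry(pitch) Rx(roll)).
In Python, from bench import ctrl gives the robot as it stands. The module is installed in compiled form; this text tells all that it offers.
- The arm moves only by the shell command python3 -m jog 'ROWS' [FORCE]. ROWS is JSON, a list that holds one entry, the list of rows, each a list of 5 numbers: the shift along the tool's x, y, z in m, then the turn about the tool's z in degrees, then the opening, from 0 (shut) to 1 (fully open). A call has 1 to 5 rows; each row shifts and turns the commanded pose from where the row before left it, along the tool's axes as they then stand; what a row does not reach is not made up. A row lasts 1/12 s, in which the tool goes at most 41.7 mm and 7.16 degrees, less where a joint would pass 70% of its speed; a pose out of reach is approached as far as the arm can. A call is refused whole if a number of a shift passes 0.0417 or a number of a turn 7.16, either way. A call with a gripper value outside its range is refused whole. The fingers move at their own pace and stop on an object; FORCE is the grip in N (left out, the last holds). Time passes only in rows, so rows that do not move let the fingers close. It gives the time, the measured TCP pose, the force, the opening and the grip force at its end, in the units of the state.
- ctrl.read_state(): the state, without advancing time (a new reading comes with each control period).
- ctrl.snapshot(name): name is "side" or "top"; returns a dict with "frame" (384x512x3 uint8, red, green, blue), "range_z" (384x512 float32, m along the optical axis (not along the pixel's ray), 0 where there is no reading), "fx", "fy", "cx", "cy" (pixels), "dist_coeffs" ([k1, k2, p1, p2, k3] as OpenCV has them; the pictures are not rectified), "pose" (4x4, takes a point from camera to world coordinates). Camera axes: x right, y down, z forward; pixel columns grow to the right and rows downward; lengths in m; the calibration is good to about 2 mm. A picture is of the moment at which its call begins.
- ctrl.sign_off(): hands the job in; it is judged then, once.
Trained networks look in the newest picture that a camera, given by its name, has taken for a name from the list of things; names that differ only in an ending like _2 or _b are one class to them, and where a whole thing is asked for, a point or a joint stands for the part that bears it (a point fixed in the world has none). Each returns a list of dicts, best first, with "score" (0 to 1); they miss things now and then, are a little off and sometimes report something else, mostly with a low value. They report only what shows in the picture. A call takes as long as a camera call. They do not tell look-alikes from the thing itself.
- ctrl.spot_in(camera, thing): "bbox" ([centre column, centre row, width, height] in pixels, round what is visible of it).
- ctrl.outline_of(camera, thing): "region" (384x512 bool, what is visible of it) and "bbox" ([centre column, centre row, width, height] in pixels, round what is visible of it).
- ctrl.tip_of(camera, thing): "pixel" ([column, row] in pixels: a listed point, or the origin of a listed thing).
The state is a dict: "time": time; "joint_positions": joint angles; "joint_vel": joint speeds; "effort": joint torques, N m; "eef_pos": TCP position; "ee_rot": TCP orientation; "ft_force": force on the tool from outside, world axes, zero at the start; "ft_torque": the same for the moment, N m; "grip_width": finger opening in m; "finger_force": force on a finger pad.
Only numpy, scipy, OpenCV 4.12 (cv2) and the standard library are available. Lean on these libraries where they do the work, as an engineer would, in place of code of your own. Each camera call takes 0.05 s, during which the arm holds its last target. There are 200 camera calls.

## Working session

There is one attempt and no reset: what is moved stays moved. The work goes in short steps, Python scripts to look and compute and a shell command to move; the robot and the scene stay as the last step left them, time stands still between calls to the robot, and variables do not carry over. Pictures are saved under pics/ and viewed, at most 10 in all, crops included, and the job is handed in when it is done.

```bash
mkdir -p pics; cat > h.py <<'E'
import numpy as np, cv2, sys
from bench import ctrl
def w(s,uv,z=None,d=None):
    K=np.array([[s['fx'],0,s['cx']],[0,s['fy'],s['cy']],[0,0,1.]])
    p=cv2.undistortPoints(np.array(uv,float).reshape(-1,1,2),K,np.array(s['dist_coeffs'],float))[:,0]
    r=np.c_[p,np.ones(len(p))]; P=np.array(s['pose'])
    if d is not None: return (r*np.array(d).reshape(-1,1))@P[:3,:3].T+P[:3,3]
    r=r@P[:3,:3].T; return P[:3,3]+r*((z-P[2,3])/r[:,2])[:,None]
def wd(s,uv):
    uv=np.array(uv,float).reshape(-1,2); d=[s['range_z'][int(round(v)),int(round(u))] for u,v in uv]
    return w(s,uv,d=d)
def cloud(s,mask):
    v,u=np.nonzero(mask&(s['range_z']>0)); return w(s,np.c_[u,v],d=s['range_z'][v,u])
E
python3 - <<'E'
from h import *
np.set_printoptions(precision=4,suppress=True)
ims=[]
for c in("top","side"):
    s=ctrl.snapshot(c); cv2.imwrite(f"pics/{c}0.png",s['frame'][:,:,::-1])
    print(c,np.array(s['pose']))
    for t in("tile","reader","square_tile"):
        for o in ctrl.outline_of(c,t)[:3]:
            p=cloud(s,o['region']); print(t,round(o['score'],2),np.round(o['bbox']),np.median(p,0) if len(p) else'')
    for t in("tile_center","reader_mouth","reader","shoe_face"):
        for o in ctrl.tip_of(c,t)[:2]: print(t,round(o['score'],2),np.round(o['pixel'],1),w(s,o['pixel'],{'tile_center':.007,'reader':0}.get(t,.012)))
s=ctrl.read_state();print(s['eef_pos'],s['ee_rot'],s['ft_force'])
E
```

```text
top [[-0.0222 -0.9866  0.1618  0.229 ]
 [-0.9997  0.0238  0.0082 -0.0559]
 [-0.0119 -0.1615 -0.9868  1.7054]
 [ 0.      0.      0.      1.    ]]
tile 0.81 [394. 199.  45.  19.] [ 0.4458 -0.5281  0.0155]
tile 0.79 [318. 162.  46.  27.] [ 0.5948 -0.2646  0.0151]
tile 0.75 [331. 116.  25.  40.] [ 0.7613 -0.3233  0.0155]
reader 0.75 [219. 183.  97.  56.] [0.5239 0.0845 0.0145]
reader 0.47 [126. 179.  30.  30.] [0.5432 0.4361 0.0172]
square_tile 0.69 [335. 193.  30.  31.] [ 0.4684 -0.3136  0.0132]
tile_center 0.97 [331.6 117.6] [[ 0.7536 -0.3233  0.007 ]]
tile_center 0.93 [315.7 247.2] [[ 0.2866 -0.2452  0.007 ]]
reader_mouth 0.62 [216.3 180.2] [[0.531  0.0982 0.012 ]]
reader 0.86 [206.1 184.2] [[0.5195 0.1359 0.    ]]
reader 0.39 [366.4 152.2] [[ 0.6231 -0.4447  0.    ]]
shoe_face 0.9 [204.7 192.7] [[0.4871 0.1397 0.012 ]]
side [[-0.8609 -0.376   0.3427 -0.0896]
 [-0.5087  0.6235 -0.5938  0.98  ]
 [ 0.0096 -0.6855 -0.728   1.2938]
 [ 0.      0.      0.      1.    ]]
tile 0.97 [361. 160.  32.  31.] [ 0.2443 -0.4365  0.0125]
tile 0.96 [262. 155.  39.  27.] [ 0.5893 -0.2569  0.0121]
tile 0.91 [234. 130.  42.  19.] [ 0.755  -0.3142  0.0119]
reader 0.7 [226. 225.  72.  80.] [0.5092 0.1477 0.0137]
square_tile 0.77 [297. 158.  31.  22.] [ 0.462  -0.3041  0.0109]
tile_center 0.94 [327.4 129.6] [[ 0.4346 -0.5322  0.007 ]]
tile_center 0.89 [360.9 160.8] [[ 0.2443 -0.427   0.007 ]]
reader_mouth 0.82 [227.8 221.6] [[0.5182 0.0996 0.012 ]]
reader_mouth 0.18 [206.3 155.8] [[ 0.7686 -0.1369  0.012 ]]
reader 0.92 [224.5 229. ] [[0.5158 0.1247 0.    ]]
reader 0.39 [229.9 219.2] [[0.5235 0.0785 0.    ]]
shoe_face 0.76 [229.1 232.6] [[0.4886 0.1377 0.012 ]]
shoe_face 0.6 [226.1 220. ] [[0.527  0.0966 0.012 ]]
[ 0.1876 -0.6224  0.2226] [179.9917   0.0041  16.7765] [-0.7865 -0.0055 -0.0445]
```

View pics/top0.png

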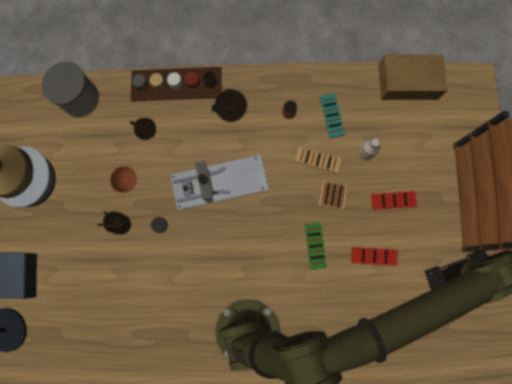

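View pics/side0.png

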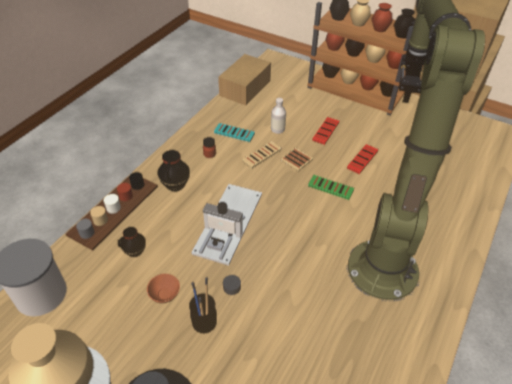

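Candidates in top: cream tile (318,160), turquoise (332,116), red (394,201) and (374,256), green (316,246), square brown tile (333,195). I choose the cream one with bands at (318,160); in side it is at (262,154). The reader runs from its open end (267,170) to its stop end (172,195), with the head at (204,182).

```bash
cat > m.py <<'E'
from h import *
np.set_printoptions(precision=4,suppress=True)
def rect(s,mask,z):
    c=max(cv2.findContours(mask.astype(np.uint8),0,1)[0],key=cv2.contourArea)[:,0]
    p=w(s,c,z); r=cv2.minAreaRect((p[:,:2]*1000).astype(np.float32)); b=cv2.boxPoints(r)
    e=[b[1]-b[0],b[2]-b[1]]; l=max(e,key=np.linalg.norm)
    return np.array(r[0]),np.sort(np.linalg.norm(e,axis=1)),np.degrees(np.arctan2(l[1],l[0]))%180
E
python3 - <<'E'
from m import *
tiles=[]
for c in("top","side"):
    s=ctrl.snapshot(c)
    for o in ctrl.outline_of(c,"tile"):
        p=cloud(s,o['region'])
        if len(p) and np.hypot(*(np.median(p,0)[:2]-[.592,-.26]))<.03: print(c,'tile',o['score'],rect(s,o['region'],.014))
    # bed: aluminium points by colour+height
    o=ctrl.outline_of(c,"reader")[0]; m=o['region']
    print(c,'reader',o['score'],rect(s,m,.012), o['bbox'])
    f=s['frame']; hsv=cv2.cvtColor(f,cv2.COLOR_RGB2HSV); m2=(hsv[...,1]<60)&(hsv[...,2]>110)
    p=w(s,np.c_[np.tile(np.arange(512),384),np.repeat(np.arange(384),512)],.012).reshape(384,512,3)
    m2&=(abs(p[...,0]-.53)<.15)&(abs(p[...,1]-.08)<.22)
    print('grey',rect(s,m2,.012))
    for t in("tile_center","reader_mouth","reader","shoe_face"):
        for q in ctrl.tip_of(c,t)[:5]:
            print(t,round(q['score'],2),w(s,q['pixel'],{'tile_center':.007,'reader':0}.get(t,.012)))
    if c=="top":
        a=cv2.resize(f[130:230,150:350],(800,400),interpolation=2); 
    else:
        b=cv2.resize(f[140:280,170:310],(560,560),interpolation=2); cv2.imwrite("pics/b1.png",b[:,:,::-1])
cv2.imwrite("pics/a1.png",a[:,:,::-1])
E
```

```text
top tile 0.81 (array([ 596.1066, -264.021 ]), array([ 65.512 , 165.7439], dtype=float32), np.float32(72.82622))
top reader 0.82 (array([528.8712,  90.0742]), array([150.546 , 332.3196], dtype=float32), np.float32(98.783226)) [219.1, 182.7, 96.5, 55.4]
grey (array([538.2325,  24.0408]), array([133.4196, 198.5562], dtype=float32), np.float32(101.30063))
tile_center 0.95 [[ 0.7566 -0.3239  0.007 ]]
tile_center 0.78 [[ 0.4353 -0.5374  0.007 ]]
tile_center 0.75 [[ 0.2877 -0.2411  0.007 ]]
tile_center 0.66 [[ 0.6005 -0.2673  0.007 ]]
tile_center 0.62 [[ 0.2559 -0.4481  0.007 ]]
reader_mouth 0.82 [[0.5282 0.1024 0.012 ]]
reader 0.68 [[0.5132 0.1435 0.    ]]
reader 0.34 [[ 0.7835 -0.1647  0.    ]]
shoe_face 0.84 [[0.4851 0.1465 0.012 ]]
side tile 0.84 (array([ 591.0375, -255.1233]), array([ 65.0414, 158.912 ], dtype=float32), np.float32(75.71394))
side reader 0.71 (array([ 462.3839, -304.5476]), array([95.0609, 98.2391], dtype=float32), np.float32(77.90429)) [300.0, 158.2, 33.3, 23.3]
grey (array([536.7076, 100.3638]), array([169.8248, 337.7556], dtype=float32), np.float32(101.22121))
tile_center 0.93 [[ 0.5877 -0.271   0.007 ]]
tile_center 0.93 [[ 0.2507 -0.4397  0.007 ]]
tile_center 0.86 [[ 0.4331 -0.5084  0.007 ]]
tile_center 0.67 [[ 0.7601 -0.3273  0.007 ]]
tile_center 0.57 [[ 0.2852 -0.2327  0.007 ]]
reader_mouth 0.95 [[0.515  0.1008 0.012 ]]
reader_mouth 0.23 [[0.7033 0.3652 0.012 ]]
reader 0.86 [[0.5134 0.1434 0.    ]]
reader 0.42 [[ 0.5818 -0.2706  0.    ]]
shoe_face 0.95 [[0.5067 0.138  0.012 ]]
shoe_face 0.64 [[0.5126 0.1486 0.012 ]]
shoe_face 0.23 [[ 0.597 -0.276  0.012]]
```

View pics/a1.png

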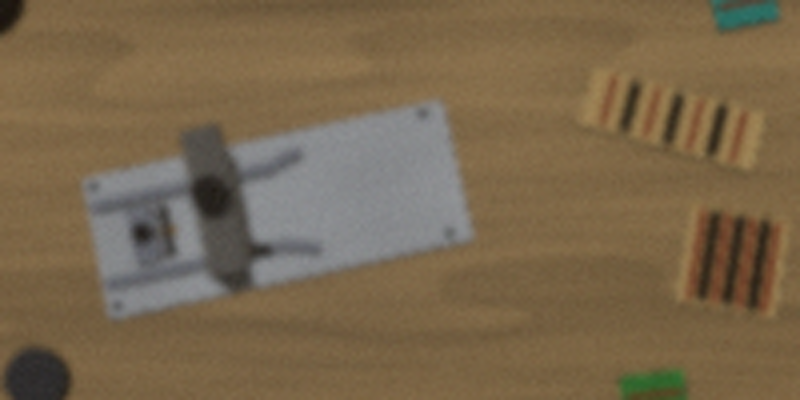

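The crop confirms the cream banded tile, with its centre at crop (674,117). The bed corners are at (82,180), (442,100), (474,242), (110,320), and the stop pad's dark edge is near (172,232), in clear view.

```bash
python3 - <<'E'
from m import *
s=ctrl.snapshot("top")
f=lambda q:np.array(q)/4-.375+[150,130]
b=w(s,f([(82,180),(442,100),(474,242),(110,320)]),.012); print(b)
c=b.mean(0); d=(b[0]+b[3]-b[1]-b[2])[:2]; L=np.linalg.norm(d)/2; d/=np.linalg.norm(d)
print('centre',c,'len',L,'width',np.linalg.norm(b[0]-b[3]),'yaw',np.degrees(np.arctan2(d[1],d[0])))
O=c[:2]+d*.045; print('reader origin',O,'lay centre(-150)',O-d*.150)
n=np.array([-d[1],d[0]])
for z,q in((.02,(174,232)),(.012,(300,155)),(.012,(320,250))):
    p=w(s,f([q]),z)[0,:2]-O; print(q,p@d,p@n)
t=w(s,f([(592,70),(764,106),(752,168),(584,124)]),.014); print('tile',t.mean(0),t)
st=ctrl.read_state();print(st['joint_positions'])
E
```

```text
[[ 0.5553  0.2636  0.012 ]
 [ 0.6199 -0.0594  0.012 ]
 [ 0.491  -0.0846  0.012 ]
 [ 0.429   0.2379  0.012 ]]
centre [0.5238 0.0894 0.012 ] len 0.32889935414084187 width 0.12887747965348637 yaw 101.09239705885206
reader origin [0.5151 0.1336] lay centre(-150) [ 0.544  -0.0136]
(174, 232) 0.047272040929627016 0.001100346699027279
(300, 155) -0.07537517347862127 -0.04415922693479436
(320, 250) -0.07523082385304941 0.04334126922437639
tile [ 0.5992 -0.265   0.014 ] [[ 0.6438 -0.1942  0.014 ]
 [ 0.6074 -0.3472  0.014 ]
 [ 0.5512 -0.3334  0.014 ]
 [ 0.5945 -0.1852  0.014 ]]
[74.03   18.3906 -4.0198 83.1068  1.296  78.5409 -3.261 ]
```

```bash

python3 -m jog '[[[0.0329,-0.015,0,0,1],[0.0329,-0.015,0,0,1],[0.0329,-0.015,0,0,1],[0.0329,-0.015,0,0,1],[0.0329,-0.015,0,0,1]]]'
python3 -m jog '[[[0,0,0,-6.4,1],[0,0,0,-6.4,1],[0,0,0,-6.4,1],[0,0,0,-6.4,1],[0,0,0,-6.4,1]]]'
python3 -m jog '[[[0,0,0,-6.4,1],[0,0,0,-6.4,1],[0,0,0,-6.4,1],[0,0,0,-6.4,1],[0,0,0,0,1]]]'
python3 -m jog '[[[0.0303,0.0198,0,0,1],[0.0303,0.0198,0,0,1],[0.0303,0.0198,0,0,1],[0.0303,0.0198,0,0,1],[0.0303,0.0198,0,0,1]]]'
python3 -m jog '[[[0.0303,0.0198,0,0,1],[0.0303,0.0198,0,0,1],[0.0303,0.0198,0,0,1],[0.0303,0.0198,0,0,1],[0.0303,0.0198,0,0,1]]]'
```

```text
time: 1.97
eef_pos: [0.3245, -0.5019, 0.2227]
ee_rot: [180.0, -0.0, 16.8]
ft_force: [0.9, -0.4, -0.4]
grip_width: 0.0868
finger_force: 0.0
time: 2.38
eef_pos: [0.3236, -0.503, 0.2227]
ee_rot: [180.0, 0.0, 49.1]
ft_force: [0.5, 0.2, 0.3]
grip_width: 0.087
finger_force: 0.0
time: 2.8
eef_pos: [0.3234, -0.5031, 0.2226]
ee_rot: [180.0, 0.0, 74.5]
ft_force: [-0.6, 0.4, 0.3]
grip_width: 0.087
finger_force: 0.0
time: 3.22
eef_pos: [0.4606, -0.3827, 0.2228]
ee_rot: [180.0, 0.0, 74.1]
ft_force: [1.2, -0.1, -0.8]
grip_width: 0.0871
finger_force: 0.0
time: 3.63
eef_pos: [0.5968, -0.2634, 0.2227]
ee_rot: [180.0, 0.0, 74.2]
ft_force: [0.5, -0.3, 0.2]
grip_width: 0.0869
finger_force: 0.0
```

```bash

python3 -m jog '[[[0,0,0.035,0,1],[0,0,0.035,0,1],[0,0,0.035,0,1],[0,0,0.035,0,1],[0,0,0.03,0,1]]]'
python3 -m jog '[[[0,0,0.015,0,1],[0,0,0.012,0,1],[0,0,0.01,0,1],[0,0,0.008,0,1],[0,0,0.003,0,1]]]'
python3 -m jog '[[[0,0,0,0,1],[0,0,0,0,0.6],[0,0,0,0,0.6],[0,0,0,0,0.5],[0,0,0,0,0.5]]]' 25
python3 -m jog '[[[0,0,0,0,0.5],[0,0,0,0,0.5],[0,0,0,0,0.5],[0,0,0,0,0.5],[0,0,0,0,0.5]]]' 25
```

```text
time: 4.05
eef_pos: [0.5949, -0.2644, 0.0501]
ee_rot: [-179.9, 0.0, 74.2]
ft_force: [-0.3, -0.5, -0.1]
grip_width: 0.0869
finger_force: 0.0
time: 4.47
eef_pos: [0.5958, -0.2647, 0.0041]
ee_rot: [-180.0, 0.0, 74.3]
ft_force: [-0.3, -0.3, 0.3]
grip_width: 0.087
finger_force: 0.0
time: 4.88
eef_pos: [0.5962, -0.2648, 0.0053]
ee_rot: [179.9, 0.0, 74.4]
ft_force: [0.5, -0.8, 0.2]
grip_width: 0.0679
finger_force: 0.0
time: 5.3
eef_pos: [0.5959, -0.2647, 0.0049]
ee_rot: [180.0, 0.0, 74.4]
ft_force: [-0.7, 0.0, 2.2]
grip_width: 0.0555
finger_force: 24.9
```

```bash

python3 -m jog '[[[0,0,-0.005,0,0.4],[0,0,-0.02,0,0.4],[0,0,-0.03,0,0.4],[0,0,-0.03,0,0.4],[0,0,-0.01,0,0.4]]]'
python3 -m jog '[[[0,0,0,-6.7,0.4],[0,0,0,-6.7,0.4],[0,0,0,-6.7,0.4],[0,0,0,-6.7,0.4],[0,0,0,0,0.4]]]'
python3 -m jog '[[[0.02,0,0,0,0.4],[0.03,0,0,0,0.4],[0.032,0,0,0,0.4],[0.032,0,0,0,0.4],[0.032,0,0,0,0.4]]]'
python3 -m jog '[[[0.032,0,0,0,0.4],[0.032,0,0,0,0.4],[0.025,-0.0013,0,0,0.4],[0.02,-0.0014,0,0,0.4],[0,0,0,0,0.4]]]'
python3 - <<'E'
from m import *
s=ctrl.snapshot("side"); print(ctrl.read_state()['eef_pos'],ctrl.read_state()['ee_rot'],ctrl.read_state()['ft_force'])
cv2.imwrite("pics/c.png",cv2.resize(s['frame'][150:290,160:340],(720,560),interpolation=2)[:,:,::-1])
E
```

```text
time: 5.72
eef_pos: [0.5978, -0.2651, 0.1038]
ee_rot: [179.7, 0.0, 74.4]
ft_force: [1.3, -0.8, -1.9]
grip_width: 0.0557
finger_force: 24.9
time: 6.13
eef_pos: [0.5948, -0.2644, 0.0981]
ee_rot: [-179.9, -0.1, 101.3]
ft_force: [-0.0, 0.6, -3.3]
grip_width: 0.0555
finger_force: 24.9
time: 6.55
eef_pos: [0.5664, -0.12, 0.0986]
ee_rot: [-179.9, -0.0, 100.9]
ft_force: [0.8, 0.1, -2.8]
grip_width: 0.0558
finger_force: 24.9
time: 6.97
eef_pos: [0.5418, -0.0086, 0.0991]
ee_rot: [-179.9, -0.2, 101.4]
ft_force: [-0.0, 0.6, -2.5]
grip_width: 0.0558
finger_force: 24.9
[ 0.5426 -0.0118  0.0991] [-179.9571   -0.0486  101.2906] [ 0.5107  0.3503 -2.7925]
```

View pics/c.png

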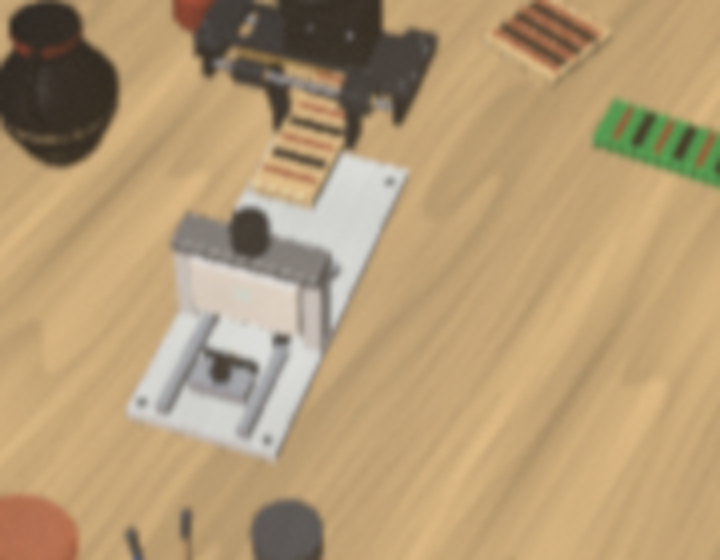

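```bash

python3 -m jog '[[[0,0,0.02,0,0.4],[0,0,0.02,0,0.4],[0,0,0.02,0,0.4],[0,0,0.012,0,0.4],[0,0,0.006,0,0.4]]]'
python3 -m jog '[[[0,0,0.002,0,0.4],[0,0,0.001,0,0.4],[0,0,0.0005,0,0.4],[0,0,0.0005,0,0.4],[0,0,0,0,0.4]]]'
```

```text
time: 7.43
eef_pos: [0.5421, -0.016, 0.0192]
ee_rot: [-179.8, -0.0, 101.0]
ft_force: [0.1, 0.5, -3.1]
grip_width: 0.0558
finger_force: 24.9
time: 7.85
eef_pos: [0.5443, -0.015, 0.0183]
ee_rot: [179.9, 0.0, 101.2]
ft_force: [0.0, 0.4, -3.3]
grip_width: 0.0555
finger_force: 24.9
```

```bash

python3 -m jog '[[[0,0,0.0005,0,0.4],[0,0,0,0,0.4]]]'
python3 -m jog '[[[0,0,0.0005,0,0.4],[0,0,0,0,0.4]]]'
python3 -m jog '[[[0,0,0.0005,0,0.4],[0,0,0,0,0.4]]]'
```

```text
time: 8.02
eef_pos: [0.5439, -0.015, 0.0174]
ee_rot: [180.0, 0.0, 101.2]
ft_force: [-0.4, 0.2, -3.7]
grip_width: 0.0556
finger_force: 24.9
time: 8.18
eef_pos: [0.5439, -0.015, 0.0168]
ee_rot: [180.0, 0.0, 101.2]
ft_force: [-0.4, 0.2, -1.4]
grip_width: 0.0556
finger_force: 24.9
time: 8.35
eef_pos: [0.5439, -0.015, 0.0168]
ee_rot: [180.0, 0.0, 101.2]
ft_force: [-2.8, -0.2, 4.6]
grip_width: 0.0555
finger_force: 24.9
```

```bash

python3 -m jog '[[[0,0,0,0,0.9],[0,0,0,0,1],[0,0,0,0,1],[0,0,0,0,1],[0,0,0,0,1]]]'
python3 -m jog '[[[0,0,-0.005,0,1],[0,0,-0.015,0,1],[0,0,-0.02,0,1],[0,0,-0.02,0,1],[0,0,0,0,1]]]' 30
python3 -m jog '[[[-0.02,0,0,0,0],[-0.035,0,0,0,0],[-0.035,0,0,0,0],[-0.025,0,0,0,0],[0,0,0,0,0]]]'
python3 - <<'E'
from m import *
O=np.array([.5151,.1336]);a=np.radians(101.1);d=np.array([np.cos(a),np.sin(a)]);n=np.array([-d[1],d[0]])
for c in("side","top"):
    s=ctrl.snapshot(c)
    for o in ctrl.outline_of(c,"tile"):
        p=cloud(s,o['region'])
        if len(p) and np.hypot(*(np.median(p,0)[:2]-[.542,-.01]))<.08:
            r=rect(s,o['region'],.026); q=r[0]/1000-O; print(c,r,q@d,q@n)
    cv2.imwrite(f"pics/d{c}.png",cv2.resize(s['frame'][130:270,150:330],(720,560),interpolation=2)[:,:,::-1])
p=np.array(ctrl.read_state()['eef_pos']); q=p[:2]-O;print(p,q@d,q@n)
E
```

```text
time: 8.77
eef_pos: [0.5437, -0.0149, 0.0159]
ee_rot: [180.0, -0.0, 101.2]
ft_force: [-0.0, 0.5, 0.5]
grip_width: 0.0811
finger_force: 0.0
time: 9.18
eef_pos: [0.5466, -0.0147, 0.0802]
ee_rot: [179.6, 0.1, 101.2]
ft_force: [0.4, -0.0, 0.2]
grip_width: 0.0867
finger_force: 0.0
time: 9.6
eef_pos: [0.5659, -0.1358, 0.0754]
ee_rot: [-180.0, 0.2, 100.7]
ft_force: [-0.2, -1.3, -0.2]
grip_width: 0.0614
finger_force: 0.0
side (array([540.2331, -18.3887]), array([ 60.3175, 146.3719], dtype=float32), np.float32(98.220856)) -0.1539840861805004 0.004598246770834545
top (array([541.9844, -13.3882]), array([ 57.5666, 158.8177], dtype=float32), np.float32(100.08956)) -0.14941431566853372 0.0019169631176285202
[ 0.5657 -0.1262  0.0758] -0.2646495391765745 0.0003610385819391607
```

View pics/dside.png

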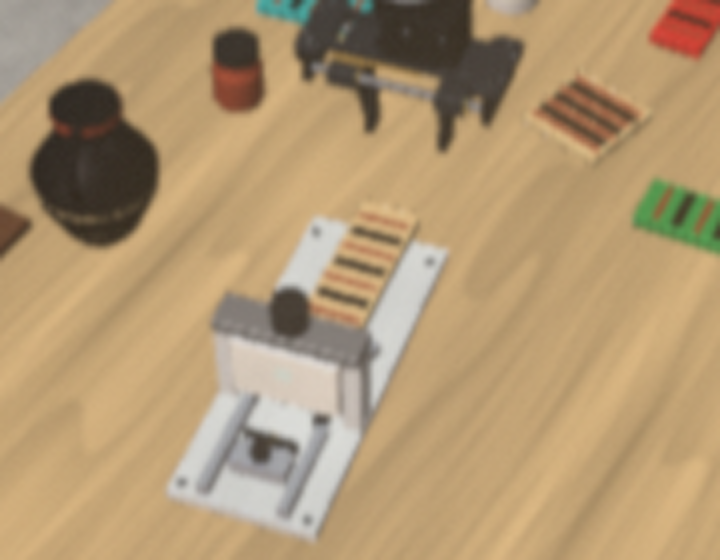

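```bash

python3 -m jog '[[[0,0,0.02,0,0],[0,0,0.02,0,0],[0,0,0.012,0,0],[0,0,0.005,0,0],[0,0,0,0,0]]]'
python3 -m jog '[[[0.005,0,0,0,0],[0.005,0,0,0,0],[0.005,0,0,0,0],[0.002,0,0,0,0],[0,0,0,0,0]]]'
python3 -m jog '[[[0.002,0,0,0,0],[0.002,0,0,0,0],[0.002,0,0,0,0],[0.002,0,0,0,0],[0.002,0,0,0,0]]]'
python3 -m jog '[[[0.002,0,0,0,0],[0.002,0,0,0,0],[0.002,0,0,0,0],[0.002,0,0,0,0],[0.002,0,0,0,0]]]'
cat > f.py <<'E'
from h import *
s=ctrl.read_state();O=np.array([.5151,.1336]);a=np.radians(101.1);d=np.array([np.cos(a),np.sin(a)]);n=np.array([-d[1],d[0]])
p=np.array(s['eef_pos']);q=p[:2]-O;F=np.array(s['ft_force'])[:2]
print('t %.2f x %.1f y %.1f z %.1f push %.2f lat %.2f yaw %.2f'%(s['time'],q@d*1e3,q@n*1e3,p[2]*1e3,-F@d,-F@n,s['ee_rot'][2]))
E
python3 f.py
```

```text
time: 10.22
eef_pos: [0.5649, -0.1264, 0.0178]
ee_rot: [-179.9, -0.1, 101.3]
ft_force: [-0.5, 0.3, 0.0]
grip_width: 0.0123
finger_force: 0.0
time: 10.63
eef_pos: [0.5629, -0.11, 0.0197]
ee_rot: [180.0, 0.0, 101.3]
ft_force: [0.7, -0.9, -0.4]
grip_width: 0.0005
finger_force: 0.0
time: 11.05
eef_pos: [0.5608, -0.1017, 0.019]
ee_rot: [180.0, 0.0, 101.2]
ft_force: [0.7, -0.8, -0.9]
grip_width: 0.0004
finger_force: 0.7
time: 11.47
eef_pos: [0.5587, -0.0914, 0.019]
ee_rot: [180.0, 0.0, 101.2]
ft_force: [0.2, -0.6, -1.6]
grip_width: 0.0003
finger_force: 0.7
t 11.47 x -229.2 y 0.5 z 19.0 push 0.64 lat 0.13 yaw 101.17
```

```bash

python3 -m jog '[[[0.003,0,0,0,0],[0.003,0,0,0,0],[0.003,0,0,0,0],[0.003,0,0,0,0],[0.003,0,0,0,0]]]' >/dev/null; python3 f.py
python3 -m jog '[[[0.003,0,0,0,0],[0.003,0,0,0,0],[0.003,0,0,0,0],[0.003,0,0,0,0],[0.003,0,0,0,0]]]' >/dev/null; python3 f.py
python3 -m jog '[[[0.003,0,0,0,0],[0.003,0,0,0,0],[0.003,0,0,0,0],[0.003,0,0,0,0],[0.003,0,0,0,0]]]' >/dev/null; python3 f.py
python3 - <<'E'
from m import *
s=ctrl.snapshot("side")
cv2.imwrite("pics/e.png",cv2.resize(s['frame'][150:270,160:310],(750,600),interpolation=2)[:,:,::-1])
E
```

```text
t 11.88 x -214.0 y 0.5 z 19.0 push 0.82 lat 0.20 yaw 101.18
t 12.30 x -199.0 y 0.5 z 19.0 push 0.97 lat 0.32 yaw 101.18
t 12.72 x -184.1 y 0.6 z 19.1 push 1.67 lat -0.11 yaw 101.18
```

View pics/e.png

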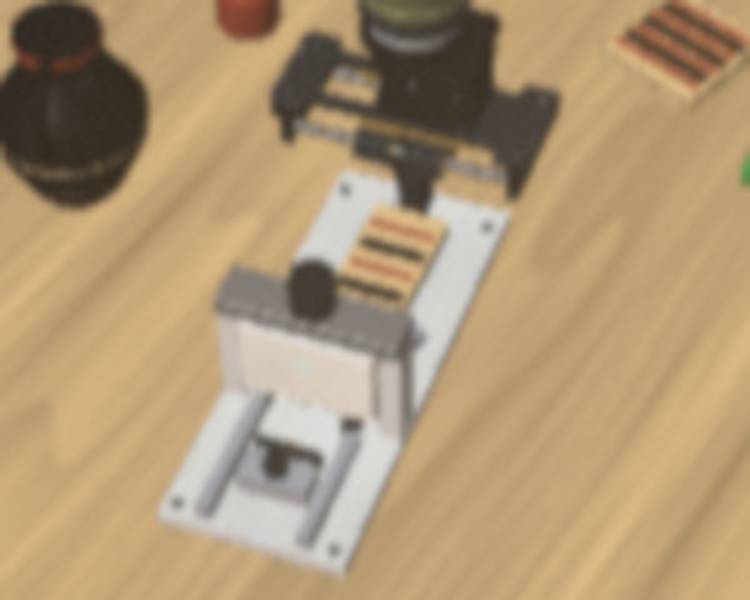

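The finger (415,195) is pushing the tile's end squarely. The tile is going under the head in line with the bed, and the stop is still clear at (285,460).

```bash

python3 -m jog '[[[0.003,0,0,0,0],[0.003,0,0,0,0],[0.003,0,0,0,0],[0.003,0,0,0,0],[0.003,0,0,0,0]]]' >/dev/null; python3 f.py
python3 -m jog '[[[0.003,0,0,0,0],[0.003,0,0,0,0],[0.003,0,0,0,0],[0.003,0,0,0,0],[0.003,0,0,0,0]]]' >/dev/null; python3 f.py
python3 -m jog '[[[0.002,0,0,0,0],[0.002,0,0,0,0],[0.002,0,0,0,0],[0.002,0,0,0,0],[0.002,0,0,0,0]]]' >/dev/null; python3 f.py
```

```text
t 13.18 x -171.3 y 0.3 z 19.3 push 4.46 lat -0.22 yaw 101.09
t 13.60 x -154.2 y 0.3 z 19.3 push 3.62 lat 0.87 yaw 101.18
t 14.02 x -144.4 y 0.3 z 19.2 push 4.55 lat 0.54 yaw 101.17
```

```bash

python3 -m jog '[[[0.001,0,0,0,0],[0.001,0,0,0,0],[0.001,0,0,0,0],[0.001,0,0,0,0]]]' >/dev/null; python3 f.py
python3 -m jog '[[[0.001,0,0,0,0],[0.001,0,0,0,0],[0.001,0,0,0,0]]]' >/dev/null; python3 f.py
python3 -m jog '[[[0.001,0,0,0,0],[0.001,0,0,0,0]]]' >/dev/null; python3 f.py
python3 -m jog '[[[0.001,0,0,0,0],[0.001,0,0,0,0]]]' >/dev/null; python3 f.py
python3 -m jog '[[[0.001,0,0,0,0],[0.001,0,0,0,0]]]' >/dev/null; python3 f.py
python3 - <<'E'
from m import *
s=ctrl.snapshot("side")
cv2.imwrite("pics/g.png",cv2.resize(s['frame'][210:270,185:260],(750,600),interpolation=2)[:,:,::-1])
E
```

```text
t 14.35 x -140.5 y 0.3 z 19.2 push 5.18 lat 1.30 yaw 101.17
t 14.60 x -137.5 y 0.3 z 19.2 push 5.76 lat 1.34 yaw 101.17
t 14.77 x -135.4 y 0.3 z 19.2 push 4.98 lat 2.07 yaw 101.17
t 14.93 x -133.4 y 0.3 z 19.2 push 5.54 lat 0.98 yaw 101.17
t 15.10 x -131.4 y 0.3 z 19.2 push 4.65 lat 1.69 yaw 101.17
```

View pics/g.png

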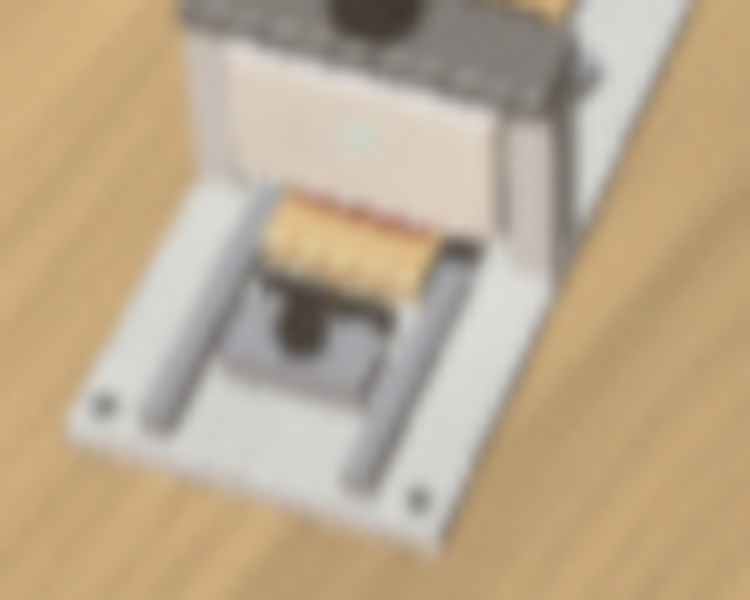

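The tile's leading end (350,265) has come out behind the head and is nearly on the dark pad (330,300). The drag is about 5 N, so I aim for about 17 N in small steps.

```bash

python3 -m jog '[[[0.0005,0,0,0,0],[0.0005,0,0,0,0]]]' >/dev/null; python3 f.py
python3 -m jog '[[[0.0005,0,0,0,0],[0.0005,0,0,0,0]]]' >/dev/null; python3 f.py
python3 -m jog '[[[0.0005,0,0,0,0],[0.0005,0,0,0,0]]]' >/dev/null; python3 f.py
```

```text
t 15.32 x -130.5 y 0.3 z 19.2 push 5.41 lat 0.92 yaw 101.17
t 15.48 x -129.5 y 0.3 z 19.2 push 4.89 lat 2.08 yaw 101.17
t 15.65 x -128.5 y 0.3 z 19.2 push 5.77 lat 1.40 yaw 101.17
```

```bash

python3 -m jog '[[[0.0005,0,0,0,0],[0.0005,0,0,0,0]]]' >/dev/null; python3 f.py
python3 -m jog '[[[0.0005,0,0,0,0],[0.0005,0,0,0,0]]]' >/dev/null; python3 f.py
python3 -m jog '[[[0.0005,0,0,0,0],[0.0005,0,0,0,0]]]' >/dev/null; python3 f.py
```

```text
t 15.82 x -127.5 y 0.3 z 19.2 push 5.07 lat 0.89 yaw 101.17
t 15.98 x -126.5 y 0.3 z 19.2 push 5.13 lat 0.96 yaw 101.17
t 16.15 x -125.5 y 0.3 z 19.2 push 5.29 lat 1.13 yaw 101.17
```

```bash

python3 -m jog '[[[0.0005,0,0,0,0],[0.0005,0,0,0,0]]]' >/dev/null; python3 f.py
python3 -m jog '[[[0.0005,0,0,0,0],[0.0005,0,0,0,0]]]' >/dev/null; python3 f.py
python3 -m jog '[[[0.0005,0,0,0,0],[0.0005,0,0,0,0]]]' >/dev/null; python3 f.py
```

```text
t 16.32 x -124.5 y 0.3 z 19.2 push 4.49 lat 1.37 yaw 101.17
t 16.48 x -123.6 y 0.3 z 19.2 push 5.18 lat 1.85 yaw 101.17
t 16.65 x -122.7 y 0.3 z 19.2 push 6.35 lat 1.11 yaw 101.16
```

```bash

python3 -m jog '[[[0.0005,0,0,0,0],[0.0005,0,0,0,0]]]' >/dev/null; python3 f.py
python3 -m jog '[[[0.0005,0,0,0,0],[0,0,0,0,0]]]' >/dev/null; python3 f.py
```

```text
t 16.82 x -121.7 y 0.3 z 19.2 push 6.08 lat 0.86 yaw 101.16
t 16.98 x -121.1 y 0.3 z 19.2 push 4.88 lat 0.74 yaw 101.17
```

```bash

python3 -m jog '[[[0.0005,0,0,0,0],[0.0005,0,0,0,0]]]' >/dev/null; python3 f.py
python3 -m jog '[[[0.0005,0,0,0,0],[0.0005,0,0,0,0]]]' >/dev/null; python3 f.py
```

```text
t 17.15 x -120.2 y 0.3 z 19.2 push 5.68 lat 1.60 yaw 101.16
t 17.32 x -119.6 y 0.2 z 19.3 push 6.73 lat 1.48 yaw 101.16
```

```bash

python3 -m jog '[[[0.0005,0,0,0,0],[0,0,0,0,0]]]' >/dev/null; python3 f.py
```

```text
t 17.48 x -119.4 y 0.3 z 19.2 push 7.14 lat 1.25 yaw 101.14
```

```bash

python3 -m jog '[[[0.0005,0,0,0,0],[0,0,0,0,0]]]' >/dev/null; python3 f.py
python3 -m jog '[[[0.0005,0,0,0,0],[0,0,0,0,0]]]' >/dev/null; python3 f.py
```

```text
t 17.65 x -119.2 y 0.2 z 19.3 push 8.03 lat 1.05 yaw 101.13
t 17.82 x -119.0 y 0.2 z 19.3 push 8.58 lat 1.64 yaw 101.12
```

```bash

python3 -m jog '[[[0.0005,0,0,0,0],[0.0005,0,0,0,0],[0.0005,0,0,0,0],[0.0005,0,0,0,0]]]' >/dev/null; python3 f.py
python3 -m jog '[[[0.0005,0,0,0,0],[0.0005,0,0,0,0]]]' >/dev/null; python3 f.py
```

```text
t 18.15 x -118.2 y 0.1 z 19.3 push 10.91 lat 2.63 yaw 101.08
t 18.32 x -117.9 y 0.0 z 19.3 push 10.97 lat 2.54 yaw 101.07
```

```bash

python3 -m jog '[[[0.0005,0,0,0,0],[0.0005,0,0,0,0],[0.0005,0,0,0,0],[0.0005,0,0,0,0]]]' >/dev/null; python3 f.py
python3 -m jog '[[[0.0005,0,0,0,0],[0.0005,0,0,0,0]]]' >/dev/null; python3 f.py
```

```text
t 18.65 x -117.2 y -0.0 z 19.3 push 13.14 lat 2.28 yaw 101.03
t 18.82 x -116.8 y -0.1 z 19.4 push 14.24 lat 2.41 yaw 101.01
```

```bash

python3 -m jog '[[[0.0005,0,0,0,0],[0.0005,0,0,0,0],[0.0005,0,0,0,0]]]' >/dev/null; python3 f.py
python3 -m jog '[[[0,0,0,0,0],[0,0,0,0,0]]]' >/dev/null; python3 f.py
```

```text
t 19.07 x -116.2 y -0.1 z 19.4 push 17.06 lat 2.81 yaw 100.98
t 19.23 x -116.3 y -0.1 z 19.4 push 16.24 lat 2.87 yaw 100.98
```

```bash

python3 -m jog '[[[0,0,0,0,0],[0,0,0,0,0],[0,0,0,0,0],[0,0,0,0,0],[0,0,0,0,0]]]' >/dev/null; python3 f.py
python3 -m jog '[[[0,0,0,0,0],[0,0,0,0,0],[0,0,0,0,0],[0,0,0,0,0],[0,0,0,0,0]]]' >/dev/null; python3 f.py
python3 -m jog '[[[-0.001,0,0,0,0],[-0.001,0,0,0,0],[-0.001,0,0,0,0],[-0.001,0,0,0,0],[-0.001,0,0,0,0]]]' >/dev/null; python3 f.py
python3 -m jog '[[[-0.001,0,0,0,0],[-0.001,0,0,0,0],[-0.001,0,0,0,0],[-0.001,0,0,0,0],[-0.001,0,0,0,0]]]' >/dev/null; python3 f.py
python3 -m jog '[[[-0.002,0,0,0,0],[-0.004,0,0,0,0],[-0.008,0,0,0,0],[-0.01,0,0,0,0],[-0.01,0,0,0,0]]]' >/dev/null; python3 f.py
python3 -m jog '[[[0,0,-0.02,0,0],[0,0,-0.03,0,0],[-0.03,0,-0.03,0,0],[-0.03,0,-0.03,0,0],[-0.02,0,0,0,0]]]' >/dev/null; python3 f.py
python3 -m jog '[[[0,0,0,0,0],[0,0,0,0,0],[0,0,0,0,0]]]' >/dev/null
python3 - <<'E'
from m import *
O=np.array([.5151,.1336]);a=np.radians(101.1);d=np.array([np.cos(a),np.sin(a)]);n=np.array([-d[1],d[0]])
s=ctrl.snapshot("side")
cv2.imwrite("pics/k.png",cv2.resize(s['frame'][185:265,180:280],(750,600),interpolation=2)[:,:,::-1])
E
```

```text
t 19.65 x -116.3 y -0.1 z 19.4 push 15.42 lat 2.97 yaw 100.97
t 20.07 x -116.3 y -0.1 z 19.4 push 15.23 lat 3.39 yaw 100.97
t 20.48 x -116.9 y -0.2 z 19.3 push 7.39 lat 2.46 yaw 101.09
t 20.90 x -118.7 y 0.6 z 19.0 push 1.39 lat 0.32 yaw 101.21
t 21.32 x -154.6 y 0.9 z 18.8 push 0.02 lat 0.72 yaw 101.19
t 21.73 x -237.8 y -2.7 z 134.4 push 0.57 lat 0.79 yaw 101.03
```

View pics/k.png

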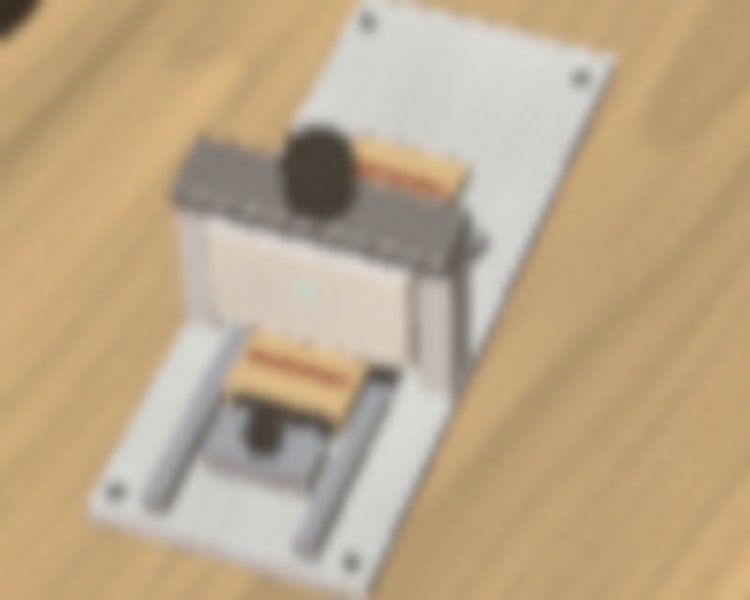

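The tile's end (295,385) bears on the dark pad (285,405), its painted face is up, it lies straight between the guides, and the gripper is well clear.

```bash
python3 -c "
from bench import ctrl
print(ctrl.sign_off())"
```

```text
the job is handed in; nothing more can be done
None
```

The long tile is home on the stop pad under the reading head, painted face up and released; I pressed it for about 1 s at 15–17 N total (about 10–12 N above the 5 N drag) and handed the job in at about 22 s, with no verdict shown.

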